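Park the examined jar at the top of the sloped rack

TASK

Two screw-capped jars lie at the foot of the two sloped gutters of the aluminium rack on the microscope bench. With your fingertips gently push the fatter jar up its gutter and over the crest, so that it settles against the stop at the top and does not roll back; do not grip it or lift it out of the gutter. Leave the thinner jar at the foot of its gutter and do not disturb the other things on the bench.

Things in the scene. Friction and masses are not known exactly. Their poses are not given: they have to be found in the camera images.
- jar_rack: fixed aluminium rack, 203 x 178 mm, with two straight sloped gutters side by side. Origin at the centre of its underside, on the bench; x points uphill along the gutters, y to the left looking uphill, z up. Gutter centre lines at y = +0.050 and -0.050; each is 72 mm wide inside, between 3 mm sheet side walls that stand 12 mm above the smooth gutter floor
- rack_crest (a point): middle of the crest of the floor: x 0.045, y 0, z 0.042 in the rack's axes. The floor rises at 10 degrees from z 0.016 at x -0.100 to the crest, then dips at 10 degrees to z 0.033 at the stop. A jar let go below the crest rolls back down; past the crest it rolls on to the stop by itself
- rack_stop (a point): point on the inner face of the stop, a 4 mm plate across the top end of both gutters: x 0.095, y 0, z 0.050 in the rack's axes; the plate's upper edge is at z 0.070
- rack_lip (a point): middle of the upper edge of the low lip at the foot of the gutters, a 4 mm plate at x -0.104 to -0.100, upper edge at z 0.026 in the rack's axes; the jars rest on it at the start
- large_jar_center (a point): centre (on the axis, half-way along) of the fatter white jar with black ribbed cap: 50 mm diameter, 66 mm long, 75 to 155 g, lying across a gutter, free to roll along it. At the start its centre is at about x -0.083, z 0.045 in the rack's axes; seated against the stop at x 0.070, z 0.063. Its y axis is the jar's axis; x and z turn as it rolls
- small_jar_center (a point): centre of the thinner jar of the same make: 36 mm diameter, 66 mm long, lying at the foot of the other gutter, its centre at about x = -0.086, z = 0.037 in the rack's axes; axes as for the fatter jar
- oil_bottle: small amber bottle with black cap, standing, 30 mm diameter, 65 mm tall, about 155 mm from the rack's middle on its +y side; origin at the centre of its underside
- standing_jar: small white jar with black cap, standing upright on the bench, 36 mm diameter, 66 mm tall, about 150 mm from the rack's middle on its -y side; origin at the centre of its underside
- slide_mailer: flat white plastic slide mailer, 32 x 84 x 12 mm, lying on the bench about 180 mm from the rack's middle, beyond its low end; origin at the centre of its underside
- mug: white ceramic mug, 80 mm diameter, 92 mm tall, on the left of the bench; origin at the centre of its underside
- eyepiece: black microscope eyepiece standing on its narrow end, 36 mm diameter, 55 mm tall, on the right of the bench; origin at the centre of its underside
- large_jar: the fatter jar itself; origin and axes as point large_jar_center
Things that resemble listed ones, but are neither listed nor needed, are in the scene too. Leave any pink or yellow look-alike of the large_jar alone.

How it is judged (in metres and radians):
At the end, for the whole second after the job is handed in: The fatter jar lies at rest in its gutter beyond the crest, against the stop (centre within 8 mm of its seated place along the gutter, within 10 mm of the gutter's centre line, square to within 0.2 rad); the thinner jar still lies at the foot of its gutter (x of large_jar_center in the frame of jar_rack between 0.062 and 0.078 m and z of large_jar_center in the frame of jar_rack between 0.055 and 0.07 m and (y of large_jar_center in the frame of jar_rack between 0.04 and 0.06 m or y of large_jar_center in the frame of jar_rack between -0.06 and -0.04 m) and angle between the y axis of large_jar and the y axis of jar_rack, either way round below 0.2 rad and linear speed of large_jar below 0.02 m/s and x of small_jar_center in the frame of jar_rack between -0.1 and -0.06 m and z of small_jar_center in the frame of jar_rack between 0.025 and 0.05 m); the robot touches nothing.
It fails at once if the fatter jar is lifted off the gutter floor (by more than about 10 to 20 mm) (z of large_jar_center in the frame of jar_rack above 0.08 m or (x of large_jar_center in the frame of jar_rack below 0.015 m and z of large_jar_center in the frame of jar_rack above 0.074 m) or (x of large_jar_center in the frame of jar_rack below -0.02 m and z of large_jar_center in the frame of jar_rack above 0.068 m) or (x of large_jar_center in the frame of jar_rack below -0.06 m and z of large_jar_center in the frame of jar_rack above 0.061 m)).
It fails at once if the fatter jar is gripped, or pressed harder than 25 N (contact force between the fingers and large_jar above 25 N).
It fails at once if the thinner jar is rolled up its gutter by more than about 35 mm or lifted (x of small_jar_center in the frame of jar_rack above -0.05 m or z of small_jar_center in the frame of jar_rack above 0.055 m).
It fails at once if another thing on the bench is displaced by more than 30 mm or tipped over (distance of any of oil_bottle, standing_jar, slide_mailer, mug, eyepiece from where it was at the start of the episode above 0.03 m or angle between any of oil_bottle, standing_jar, slide_mailer, mug, eyepiece's own z axis and vertical above 0.5 rad).
It also fails if it takes over 32 s, if anything falls off the work surface, if the arm or the gripper's body presses on something with over 40 N, if the wrist force passes 120 N, or if a joint passes its speed limit or range.

ROBOT

A 7-joint arm with a two-finger parallel gripper is mounted at the origin on the work surface. World frame = base frame: x ahead of the robot, y to its left, z up, the work surface at z = 0. Lengths are in mm, angles in degrees, forces in N, time in s.
With the tool pointing down it reaches from about 375 to 925 mm from the base axis. Payload 3.1 kg.
Tool frame: the origin (TCP) lies midway between the tips of the shut fingers; the grasp point (between the pads) lies ctrl.pinch_z behind it (ctrl.pinch_z is the distance from the TCP to the grasp point, in mm); z points along the fingers, y is the line along which they close (so a half turn about z gives the same grasp; the last joint's range is limited). The gripper opens to 85 mm and grips with 20 to 120 N. Pads are 22 mm wide; open, the fingers measure 114 mm over their backs; the gripper's body (76 mm by 85 mm) begins 54 mm behind the grasp point. The pads swing forward as they close: fully open they stand 13 mm farther back than shut.
Start: joints at [67.277, 21.939, 2.515, 91.553, -1.026, 66.532, -2.859], TCP at [191.362, -621.195, 231.269] pointing down, gripper open.
Joint ranges: [-149.38, 149.38], [-23.57, 123.04], [-84.95, 90], [0, 143.3], [-89.99, 269.99], [3.08, 112.72], [-163.45, 163.45]. Speed limits (degrees/s): [159.86, 159.86, 180, 180, 180, 180, 180].

INTERFACE

Orientations are given as a 3x3 rotation matrix whose columns are the frame's x, y, z axes.
In Python, from station import ctrl, imaging gives the robot as it stands. Calls block until the motion is done:
- ctrl.move_pose(position, orientation): joint-space move of the TCP to a pose.
- ctrl.movel(position, max_speed=150, rot=None): straight line of the TCP; rot=None keeps the orientation; max_speed is the mean speed in mm/s.
- ctrl.move_j(angles): joint-space move.
- ctrl.move_gripper(opening): opening from 0.0 (shut) to 1.0 (fully open); the grip force is fixed at half the most; returns when the fingers have stopped.
- ctrl.pause(seconds).
- ctrl.ik(position, orientation): joint angles nearest the present ones, or None.
- ctrl.state(): the state.
- imaging.camera(name): name is "scene" or "top" or "wrist"; returns a dict with "frame" (384x512x3 uint8, red, green, blue), "fx", "fy", "cx", "cy" (pixels), "origin" and "rotation" of the camera in the world; the wrist camera has in their place "hand_eye" (4x4, takes a point from camera to tool coordinates, whose origin is the TCP and whose axes are the flange's). Camera axes: x right, y up, looking along -z (the intrinsics and any distortion apply to the point x, -y, -z); pixel columns grow to the right and rows downward; lengths in mm; the calibration is good to about 2 mm. A picture is of the moment at which its call begins: read the wrist's pose just before it. There is no depth.
A pose or a line that the arm cannot do raises ctrl.MotionError and nothing moves.
- ctrl.job_done(): hands the job in; it is judged then, once.
The state is a dict: "time_s": time; "joint_positions": joint angles; "qvel": joint speeds; "effort": joint torques, N m; "eef_pos": TCP position; "ee_rot": TCP orientation; "contact_force": force on the tool from outside, world axes, zero at the start; "torque": the same for the moment, N m; "opening": opening from 0.0 (shut) to 1.0 (fully open); "grasp_force": force on a finger pad.
Only numpy, scipy, OpenCV 4.12 (cv2) and the standard library are available. Lean on these libraries where they do the work, as an engineer would, in place of code of your own. Each camera call takes 0.05 s, during which the arm holds its last target. There are 200 camera calls.

## Working session

There is one attempt and no reset: what is moved stays moved. The work goes in short steps, each a Python script; the robot and the scene stay as the last script left them, time stands still between calls to the robot, and variables do not carry over. Pictures are saved under pics/ and viewed, at most 10 in all, crops included, and the job is handed in when it is done.

```bash
mkdir -p pics; python3 - <<'E'
from station import ctrl, imaging
import cv2,numpy as np
for n in("scene","top"):
    c=imaging.camera(n); cv2.imwrite(f"pics/{n}0.png",c["frame"][:,:,::-1])
    print({k:(np.round(v,3).tolist() if k!="frame" else 0) for k,v in c.items()})
s=ctrl.state();print(s["time_s"],s["ee_rot"],ctrl.pinch_z)
E
```

```text
{'frame': 0, 'fx': 412.445, 'fy': 412.445, 'cx': 250.746, 'cy': 194.739, 'origin': [1286.414, -75.562, 761.052], 'rotation': [[0.138, -0.684, 0.716], [0.99, 0.101, -0.094], [-0.008, 0.722, 0.692]]}
{'frame': 0, 'fx': 388.371, 'fy': 388.371, 'cx': 257.776, 'cy': 195.108, 'origin': [330.939, 19.296, 1103.814], 'rotation': [[-0.016, 0.975, -0.222], [-1.0, -0.014, 0.008], [0.005, 0.222, 0.975]]}
0.1 [[ 9.55665946e-01  2.94451964e-01 -8.00192831e-04]
 [ 2.94453036e-01 -9.55663236e-01  2.27779117e-03]
 [-9.40147861e-05 -2.41242667e-03 -9.99997086e-01]] 18.700000000000003
```

View pics/scene0.png

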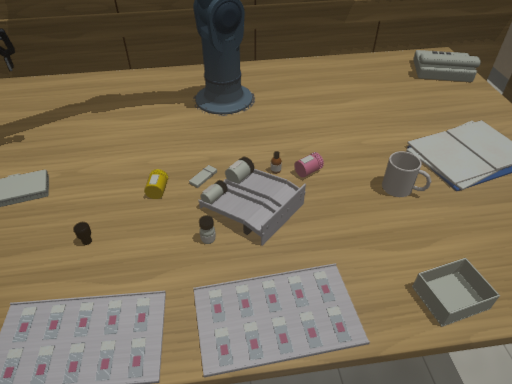

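View pics/top0.png

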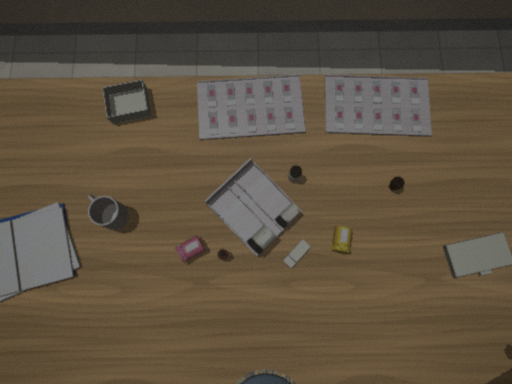

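The scene view shows the rack at about (253,203). White jars lie at its foot: a fatter one at about (240,170) and a thinner one at (214,193). There is a pink look-alike at (309,165) and a yellow one at (157,183). In the top view the same things are at (263,238), (287,215), (190,248) and (343,238). The fat white jar on the oil-bottle side, in the rack's +y gutter, fits the description because it is white and lies in the rack. I'll confirm it in an enlarged crop.

```bash
python3 - <<'E'
import cv2,numpy as np
a=cv2.imread("pics/top0.png")[150:265,200:305];b=cv2.imread("pics/scene0.png")[145:245,190:310]
A=cv2.resize(a,(400,438),interpolation=cv2.INTER_CUBIC);B=cv2.resize(b,(400,333),interpolation=cv2.INTER_CUBIC)
A=cv2.convertScaleAbs(A,alpha=1.5)
o=np.zeros((438,800,3),np.uint8);o[:,:400]=A;o[:333,400:]=B
cv2.imwrite("pics/crop0.png",o)
E
```

```text
(no output)
```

View pics/crop0.png

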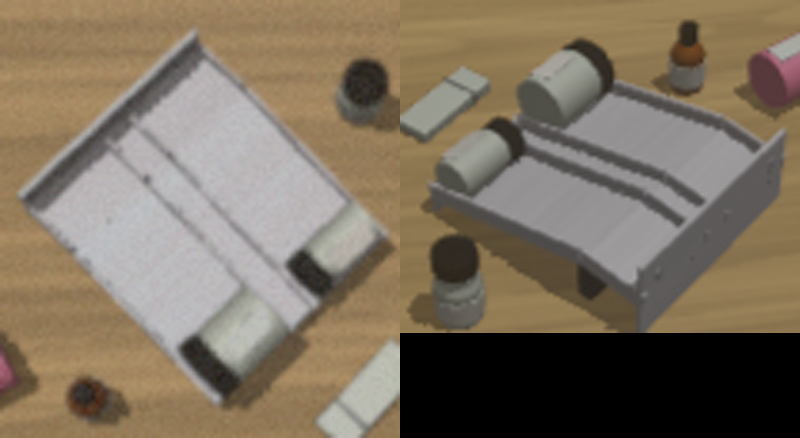

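The crop confirms it. The white jar with the black cap at top (263,238) is clearly the fatter of the two in the rack, on the bottle side (+y gutter). The thinner jar is at (287,215). Next I'll fit the rack pose from its corners.

```bash
cat > h.py <<'E'
import numpy as np,cv2
from station import ctrl, imaging
def ray(c,uv,z):
    d=np.array([(uv[0]-c["cx"])/c["fx"],-(uv[1]-c["cy"])/c["fy"],-1.]);d=np.array(c["rotation"])@d
    o=np.array(c["origin"]);return o+d*(z-o[2])/d[2]
E
python3 - <<'E'
from h import *
from scipy.optimize import least_squares
t=imaging.camera("top");s=imaging.camera("scene")
T=lambda u,v:(200+u*105/400,150+v*115/438); S=lambda u,v:(190+(u-400)*.3,145+v*.3)
obs=[(t,T(195,33),(99,-89,70)),(t,T(20,193),(99,89,70)),(t,T(220,403),(-104,89,26)),(t,T(388,235),(-104,-89,26)),
 (s,S(784,133),(99,89,70)),(s,S(431,185),(-104,-89,26))]
W=[ray(c,p,m[2])[:2] for c,p,m in obs];M=np.array([m[:2] for _,_,m in obs])
def r(p):
    R=np.array([[np.cos(p[2]),-np.sin(p[2])],[np.sin(p[2]),np.cos(p[2])]]);return (M@R.T+p[:2]-W).ravel()
f=least_squares(r,[300,20,.8]);p=f.x;print(p,np.degrees(p[2]));print(r(p).reshape(-1,2).round(1))
R=np.array([[np.cos(p[2]),-np.sin(p[2])],[np.sin(p[2]),np.cos(p[2])]])
np.save("rack.npy",p)
print("jar",R.T@(ray(t,T(240,340),55)[:2]-p[:2]))
for sg in(1,-1):
    O=np.eye(3);O[:2,0]=R[:,0]*sg;O[:,2]=[0,0,-1];O[:,1]=np.cross(O[:,2],O[:,0])
    for x in(-150,30):
        q=R@[x,50]+p[:2];print(sg,x,q,ctrl.ik([*q,140],O),ctrl.ik([*q,45],O))
E
```

```text
[541.5140868   23.39348402   0.75661365] 43.35076872033734
[[ 3.9 -0.9]
 [-0.3  2.2]
 [-0.3  3.5]
 [ 0.6  0.4]
 [-3.6 -0.6]
 [-0.4 -4.6]]
jar [-85.76459554  46.7127187 ]
1 -150 [398.11622214 -43.21771934] [ 34.74709099   3.30608647 -34.73938407 127.48385038   2.46506889
  49.8245346  -48.1877113 ] [ 32.46926135  15.25074447 -34.12925279 130.84084156  14.10143551
  37.28261173 -58.6648324 ]
1 30 [529.00588276  80.34561157] [ 27.67342901  22.6688885  -47.66983961 110.18656761  20.14940563
  55.8050551  -75.99821248] [ 25.01692381  31.94565312 -45.35504587 113.01819463  30.63727684
  47.62234388 -84.06129226]
-1 -150 [398.11622214 -43.21771934] [ 69.62365807   9.45444037 -71.25426704 126.47144306  11.53967404
  51.03848203 124.6440855 ] [ 64.15335272  30.75067383 -70.65519    129.8188956   41.17214884
  47.12376318  98.96873992]
-1 30 [529.00588276  80.34561157] [ 43.67175545  35.00846099 -70.97996702 109.64371687  37.43326086
  63.16439877  90.78399452] [ 42.57578518  49.34409673 -71.60487457 112.39222333  54.62094847
  61.99547669  79.494783  ]
```

```bash
cat >> h.py <<'E'
p=np.load("rack.npy");R=np.array([[np.cos(p[2]),-np.sin(p[2])],[np.sin(p[2]),np.cos(p[2])]])
O=np.eye(3);O[:2,0]=R[:,0];O[:,2]=[0,0,-1];O[:,1]=np.cross(O[:,2],O[:,0])
W=lambda x,z,y=50:[*(R@[x,y]+p[:2]),z]
def shot(name):
    a=cv2.resize(imaging.camera("top")["frame"][150:265,200:305],(400,438),interpolation=cv2.INTER_CUBIC)
    b=cv2.resize(imaging.camera("scene")["frame"][125:245,190:310],(400,400),interpolation=cv2.INTER_CUBIC)
    o=np.zeros((438,800,3),np.uint8);o[:,:400]=cv2.convertScaleAbs(a,alpha=1.5);o[:400,400:]=b
    cv2.imwrite(f"pics/{name}.png",o[:,:,::-1])
def rep():
    s=ctrl.state();print(round(s["time_s"],2),(R.T@(s["eef_pos"][:2]-p[:2])).round(1),round(s["eef_pos"][2],1),np.round(s["contact_force"],1),round(s["opening"],2))
E
python3 - <<'E'
from h import *
ctrl.move_gripper(0.35)
ctrl.move_pose(W(-145,180),O);rep()
ctrl.movel(W(-142,34),120);rep()
shot("pre")
E
```

```text
2.99 [-145.4   48.9] 180.2 [ 0.3 -0.1 -0.2] 0.35
4.36 [-141.5   49.5] 34.6 [0.1 0.2 0.3] 0.35
```

View pics/pre.png

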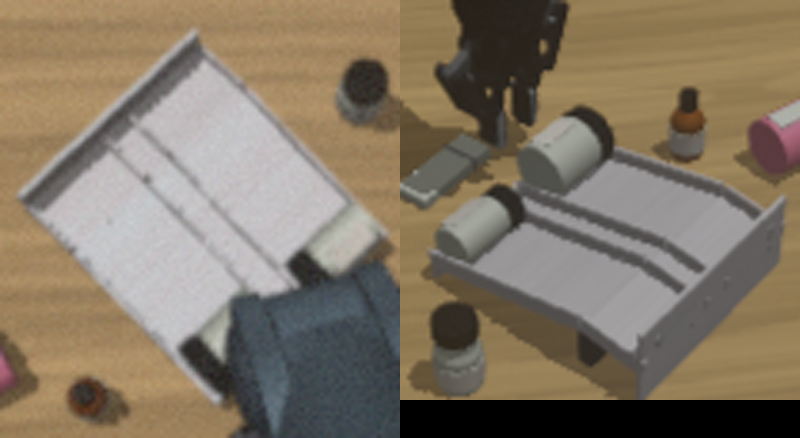

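The fingers stand behind the fat jar, with tips at about (495,140) and (525,120) in the right half. They line up with its gutter and clear the mailer at (455,170). Now I'll push.

```bash
python3 - <<'E'
from h import *
ctrl.movel(W(-122,34),40);rep()
for x in(-100,-70,-40):
    ctrl.movel(W(x,34+(x+119)*.15),45);rep()
shot("mid")
E
```

```text
5.11 [-121.9   50.2] 33.9 [-0.7 -1.   0.9] 0.35
5.75 [-99.8  50.1] 36.8 [ 0.7  0.5 -0.4] 0.35
6.58 [-70.1  50.1] 41.2 [ 0.5 -0.7 -0.1] 0.35
7.4 [-40.1  50.2] 45.7 [-0.5 -0.3  0.2] 0.35
```

View pics/mid.png

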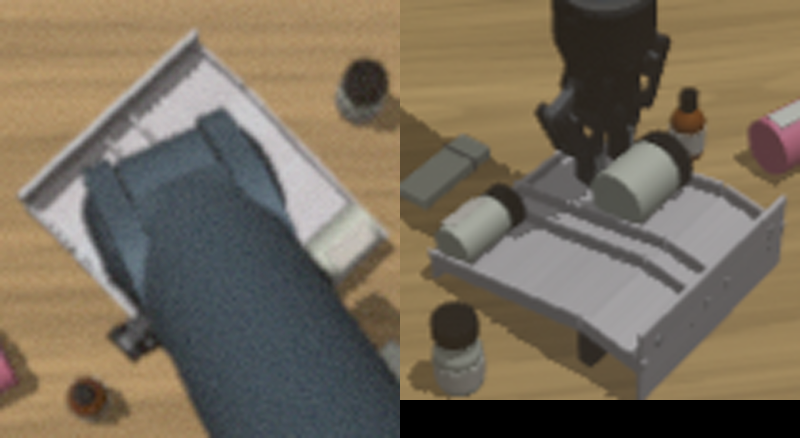

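The jar has rolled about halfway up, with its centre at (640,180) in the right half. It is square, and the thin jar has not moved. I'll continue over the crest slowly and keep the fingers behind it as a backstop.

```bash
python3 - <<'E'
from h import *
for x,v in((-10,40),(10,25),(18,15),(24,12)):
    ctrl.movel(W(x,34+(x+119)*.15),v);rep()
ctrl.pause(1.);rep()
shot("crest")
E
```

```text
8.41 [-10.2  50.1] 50.2 [-1.1  0.5 -0.8] 0.35
9.37 [ 9.9 50. ] 53.3 [ 0.2 -0.1  0.9] 0.35
10.06 [18. 50.] 54.5 [ 0.6 -0.1 -0.8] 0.35
10.72 [24. 50.] 55.4 [0.  0.1 0.7] 0.35
11.72 [24. 50.] 55.5 [ 0.8  0.3 -0.5] 0.35
```

View pics/crest.png

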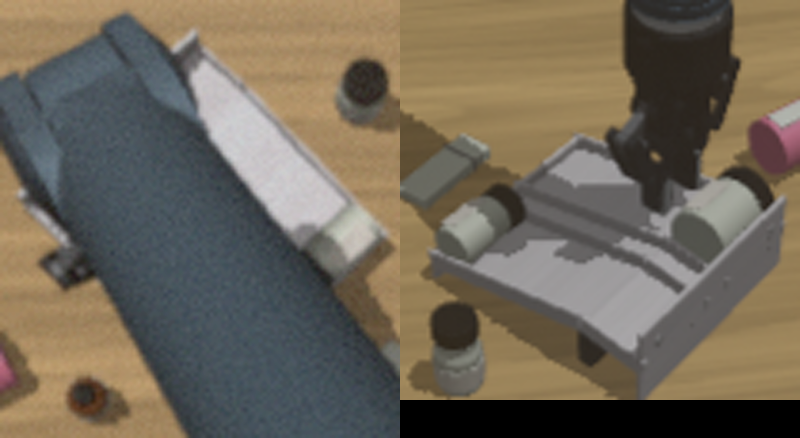

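The jar, at (720,215) in the right half, has rolled onto the stop and there is a gap to the fingers. I'll back off, lift clear and check.

```bash
python3 - <<'E'
from h import *
ctrl.movel(W(5,56),60)
ctrl.movel(W(-10,180),120)
ctrl.movel(W(-140,220),150);rep()
shot("end")
E
```

```text
14.53 [-139.4   50.2] 219.9 [ 0.4  0.1 -0. ] 0.35
```

View pics/end.png

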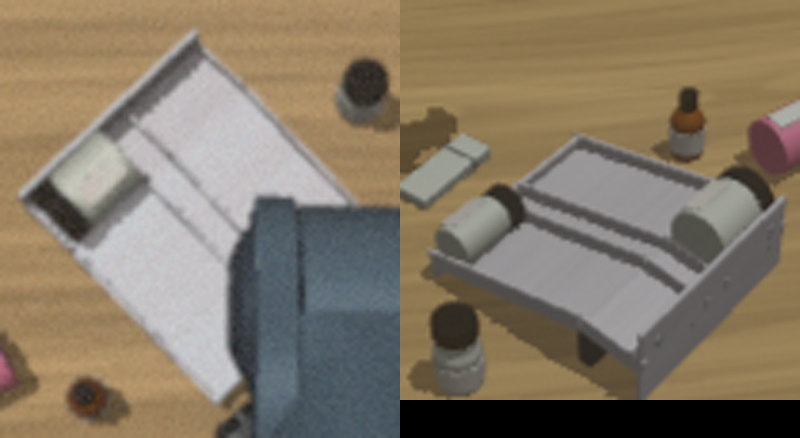

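The fat jar sits square against the stop, at (85,185) in the left half and (720,215) in the right. The thin jar is still at the foot, at (480,220), and the bottle, standing jar and mailer have not moved.

```bash
python3 -c "
from station import ctrl
print(ctrl.job_done())"
```

```text
the job is handed in; nothing more can be done
None
```

The fatter jar was pushed over the crest and rests against the stop, the thinner jar and the rest of the bench looked undisturbed in the last picture, and the job is handed in (no verdict was returned).

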